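# Push out the feeder's filter slide with the pin tool

## Task

Take the pin tool from its stand, press down the recessed release button in the carton feeder's filter slide with the pin and, keeping it held down, push the slide all the way out so that the button springs up again and locks it open. Press and push gently, with the pin only and not with the fingers, then put the tool back upright in its stand and leave the things around alone.

Things in the scene. Friction and masses are not known exactly. Their poses are not given: they have to be found in the camera images.
- pin_grip (a point): Centre of the pin tool's upright square wooden handle, 16 x 16 x 70 mm; z up along the tool, x and y square to its faces. A round steel pin, 6 mm thick, points down from the handle's lower end (35 mm below this point). It is clamped firmly but at a length that differs each time, 22 to 58 mm out (tip 57 to 93 mm below this point), to be felt or seen. About 70 g.
- stand_hole0 (a point): Mouth of the hole in the tool stand, a fixed black block 70 x 70 x 65 mm high; the point lies in the middle of its top face, z up. The hole is 11 mm across and 60 mm deep. The tool stands in it with the pin in the hole and the handle's lower end resting on the block, so that the handle's centre is 35 mm above this point.
- feeder: The carton feeder, a fixed low grey bench machine 130 x 265 mm with a deck 62 mm high and an aluminium hopper with card blanks (to 147 mm high, y from -200 to -120 mm) at its -y end. Origin: on the table below the centre of the closed slide. z up; +y is the way in which the filter slide comes out.
- well_mouth (a point): Middle of the mouth of the button well, level with the slide's top; moves with the slide; axes as the feeder. The well is a square hole, 12 x 12 mm, 32 mm from the slide's centre towards the hopper. At its bottom a round grey button, 10 mm across, its top 8 mm below the mouth when up. Sprung: 2 N starts it, 8 N holds it 4 mm down, 12.5 N takes it to its hard stop 7 mm down; 4 mm down frees the slide.
- slide_center (a point): Centre of the top of the aluminium filter slide (56 mm wide in x, 116 mm long in y, 22 mm thick, flush in the deck, pleated filter in its outer end); axes as the feeder. The button rides in the slide: up, it catches and blocks it, and if let up on the way it catches again every 11 mm. The pin pressing it travels along and pushes on the well's +y wall.
- filter_slide (a joint): How far the slide is out along the feeder's +y (m): 0 closed, 0.045 at its hard stop; past about 0.041 it is in its open place, where the button springs up by itself and locks it. Sliding friction about 2 N, and it stays where it is left.
- blank_bundle: Bystander: bundle of white folded blanks, 110 x 75 x 45 mm, origin under its centre.
- tape_roll: Bystander: cardboard-brown tape roll lying flat, 90 mm across, 40 mm high, origin under its centre.
- glue_jar: Bystander: white jar, 60 mm across, 85 mm high, origin under its centre.

How it is judged:
On the way, in this order (a step that is already met when the one before it is completed fails the run):
1. the pin tool is taken out of its stand by the gripper (distance of pin_grip from where it was at the start of the episode above 0.06 m and contact force between the fingers and pin_tool above 1 N), for 0.1 s.
2. the slide is under way with the pin holding the button down (value of joint filter_slide between 0.012 and 0.036 m and contact force between pin_tool and feeder above 4 N), for 0.05 s.
3. the slide is fully out and the pin is off it (value of joint filter_slide above 0.0405 m and contact force between pin_tool and feeder below 0.1 N), for 0.2 s.
At the end, for the whole second after the job is handed in: The filter slide is more than 40.5 mm out (where its button locks it) and the pin tool is at rest upright in the stand's hole (handle's centre within 12 mm of the hole's axis and 30 to 40 mm above its mouth, tilt below 0.12 rad) (value of joint filter_slide above 0.0405 m and horizontal distance between pin_grip and stand_hole0 below 0.012 m and z of pin_grip in the frame of stand_hole0 between 0.03 and 0.04 m and angle between pin_grip's own z axis and vertical below 0.12 rad and linear speed of pin_tool below 0.02 m/s); the robot touches nothing.
It fails at once if the pin tool presses on the feeder, its slide or its button with more than 20 N (contact force between pin_tool and feeder above 20 N).
It fails at once if the fingers or the arm press on the feeder or its slide with more than 3 N (contact force between any of the fingers, the arm and feeder above 3 N).
It fails at once if a bystander is moved by more than 30 mm (distance of any of blank_bundle, tape_roll, glue_jar from where it was at the start of the episode above 0.03 m).
It also fails if it takes over 67 s, if anything falls off the work surface, if the arm or the gripper's body presses on something with over 40 N, if the wrist force passes 120 N, or if a joint passes its speed limit or range.

## Robot

A 6-joint arm with a two-finger parallel gripper is mounted at the origin on the work surface. World frame = base frame: x ahead of the robot, y to its left, z up, the work surface at z = 0. Lengths are in m, angles in rad, forces in N, time in s.
With the tool pointing down it reaches from about 0.35 to 0.775 m from the base axis. Payload 5.5 kg.
Tool frame: the origin (TCP) lies on the mounting face of the last link; the fingertips stand 173 mm ahead of it and the grasp point (between the pads) lies 155 mm ahead of it; z points along the fingers, y is the direction in which the jaws open and shut (so a half turn about z gives the same grasp; the last joint's range is limited). The gripper opens to 85 mm and grips with 20 to 120 N. Pads are 22 mm wide; open, the fingers measure 114 mm over their backs; the gripper's body (76 mm by 85 mm) begins 54 mm behind the grasp point. The pads swing forward as they close: fully open they stand 13 mm farther back than shut.
Start: joints at [-1.474, 0.313, 0.046, 1.304, 0, 1.431], TCP at [0.135, -0.559, 0.405] pointing down, gripper open.
Joint ranges: [-2.76, 2.76], [-0.86, 1.69], [-1.03, 1.26], [-2.2, 2.34], [-1.47, 1.5], [-3.14, 3.14]. Speed limits (rad/s): [2.57, 2.57, 3.14, 3.14, 3.14, 3.14].

## Interface

Orientations are given as a unit quaternion [w, x, y, z].
In Python, from workcell import get_state, eyes, env gives the robot as it stands. The module is installed in compiled form; this text tells all that it offers.
- The arm moves only by the tool carry_out, never from a script. Its argument "motion" is a list of rows, each an object of numbers: "jaw": the opening, from -1 (shut) to 1 (fully open); "tx", "ty", "tz": the shift along the tool's x, y, z in cm; "wx", "wy", "wz": the turn, a rotation vector about the tool's x, y, z in degrees. In form: [{"jaw": .., "tx": .., "ty": .., "tz": .., "wx": .., "wy": .., "wz": ..}, ...]. A call has 1 to 20 rows; each row shifts and turns the commanded pose from where the row before left it, along the tool's axes as they then stand; what a row does not reach is not made up. A row lasts 1/8 s, in which the tool goes at most 62.5 mm and 10.7 degrees, less where a joint would pass 70% of its speed; a pose out of reach is approached as far as the arm can. A call with a gripper value outside its range is refused whole. The fingers move at their own pace and stop on an object; "force" is the grip in N (left out, the last holds). Time passes only in rows, so rows that do not move let the fingers close. It gives the time, the measured TCP pose, the force and the opening at its end, in the units of the state.
- get_state(): the state, without advancing time (a new reading comes with each control period).
- eyes.read_camera(name): name is "scene" or "top"; returns the picture (384x512x3 uint8, blue, green, red); there is no depth.
- eyes.calibration(name): a dict with "K" (3x3 intrinsics, pixels), "k1" (the pictures are not rectified: a ray, as slopes to the right and down, at radius r is drawn at 1 + k1 r^2 times it, then the intrinsics apply), "camera_from_world" (4x4, takes a point from world to camera coordinates). Camera axes: x right, y up, looking along -z (the intrinsics and any distortion apply to the point x, -y, -z); pixel columns grow to the right and rows downward; lengths in m; the calibration is good to about 2 mm. A picture is of the moment at which its call begins. calibration takes no time and is no camera call.
- env.hand_in(): hands the job in, once; it reports no verdict.
The state is a dict: "clock": time; "joint_pos": joint angles; "qvel": joint speeds; "tau": joint torques, N m; "tcp_pos": TCP position; "orientation": TCP orientation; "wrist_force": force on the tool from outside, world axes, zero at the start; "ft_torque": the same for the moment, N m; "finger_gap": finger opening in m.
Only numpy, scipy, OpenCV 4.12 (cv2) and the standard library are available. Lean on these libraries where they do the work, as an engineer would, in place of code of your own. Each camera call takes 0.05 s, during which the arm holds its last target.

## Working session

There is one attempt and no reset: what is moved stays moved. The work goes in short steps, Python scripts to look and compute and a tool call to move; the robot and the scene stay as the last step left them, time stands still between calls to the robot, and variables do not carry over. Pictures are saved under pics/ and viewed, and the job is handed in when it is done.

Besides the shell and the picture viewer there is one more tool, called after "Emit:" as a command line: name --argument value ..., lists and objects as JSON in quotes. carry_out: Moves the arm, as the interface text tells. Its arguments: {"type":"object","properties":{"motion":{"type":"array"},"force":{"type":"number"}},"required":["motion"]}

```bash
mkdir -p pics
python3 - <<'E'
from workcell import get_state, eyes, env
import cv2,numpy as np
for n in("scene","top"):
    im=eyes.read_camera(n); cv2.imwrite(f"pics/{n}0.png",im)
    c=eyes.calibration(n); print(n,c)
print(get_state())
E
```

```text
scene {'K': array([[436.84348105,   0.        , 257.44242572],
       [  0.        , 436.84348105, 187.50669466],
       [  0.        ,   0.        ,   1.        ]]), 'k1': -0.00805808897054792, 'camera_from_world': array([[-0.52963431,  0.8482167 , -0.00399109,  0.15300122],
       [-0.73176896, -0.45453369,  0.50785167,  0.46200722],
       [ 0.42895418,  0.27189622,  0.86143529, -1.17047475],
       [ 0.        ,  0.        ,  0.        ,  1.        ]])}
top {'K': array([[346.75336546,   0.        , 250.84639946],
       [  0.        , 346.75336546, 188.24601473],
       [  0.        ,   0.        ,   1.        ]]), 'k1': 0.002917034178318615, 'camera_from_world': array([[-0.00593827, -0.99919914, -0.03957032,  0.18871584],
       [ 0.99938353, -0.00729933,  0.03434064, -0.5846512 ],
       [-0.03460198, -0.039342  ,  0.99862651, -0.8033731 ],
       [ 0.        ,  0.        ,  0.        ,  1.        ]])}
{'clock': 0.1, 'joint_pos': array([-1.47360037e+00,  3.13922393e-01,  4.51245149e-02,  1.30363092e+00,
        5.51474723e-06,  1.43120939e+00]), 'qvel': array([-0.00228357, -0.00134008,  0.00157093,  0.00070251, -0.00109757,
       -0.00124032]), 'tau': array([ 1.54745245e-03, -4.81726348e+01,  2.99244529e+01,  1.27762451e-02,
       -2.45660649e-04, -1.04768128e-05]), 'tcp_pos': array([ 0.13486322, -0.55878317,  0.40391254]), 'orientation': array([-8.15991968e-04,  9.92999584e-01,  1.18115029e-01,  2.00559317e-05]), 'wrist_force': array([ 0.04306941, -0.15504024,  0.19679004]), 'ft_torque': array([-0.00079024,  0.01885165,  0.06278419]), 'finger_gap': 0.0848048342503002}
```

View pics/scene0.png

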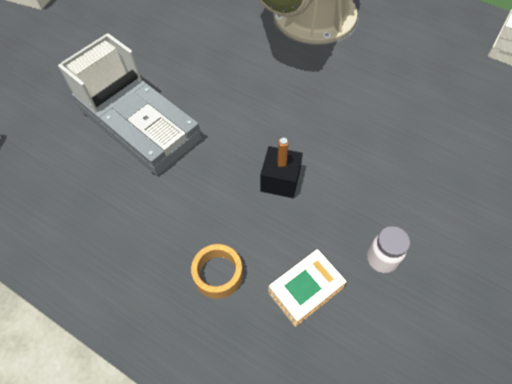

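View pics/top0.png

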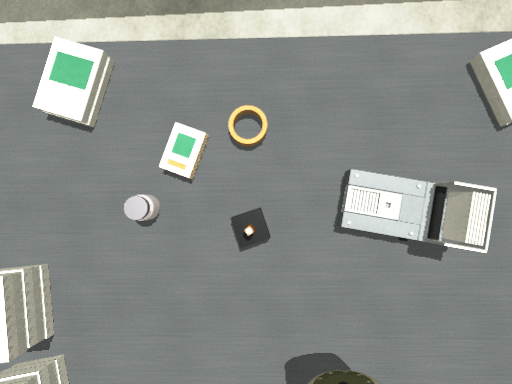

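The scene view shows the stand with the orange-brown handle near (282,165) and the feeder near (140,115). In the top view the stand is at (250,229), the slide is around (375,203), and the well is near (389,205). I'll zoom in on these.

Run:
```python
import cv2,numpy as np
t=cv2.imread("pics/top0.png"); s=cv2.imread("pics/scene0.png")
cv2.imwrite("pics/z_feed_top.png",cv2.resize(t[160:262,330:510],None,fx=4.4,fy=4.4,interpolation=cv2.INTER_CUBIC))
a=cv2.resize(t[200:260,220:280],None,fx=6,fy=6,interpolation=cv2.INTER_CUBIC)
b=cv2.resize(s[130:202,250:310],None,fx=6,fy=6,interpolation=cv2.INTER_CUBIC)
c=np.zeros((432,740,3),np.uint8); c[:360,:360]=a; c[:,370:730]=b
cv2.imwrite("pics/z_stand.png",c)
cv2.imwrite("pics/z_feed_scene.png",cv2.resize(s[30:172,60:210],None,fx=4,fy=4,interpolation=cv2.INTER_CUBIC))
```

```text
(no output)
```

View pics/z_feed_top.png

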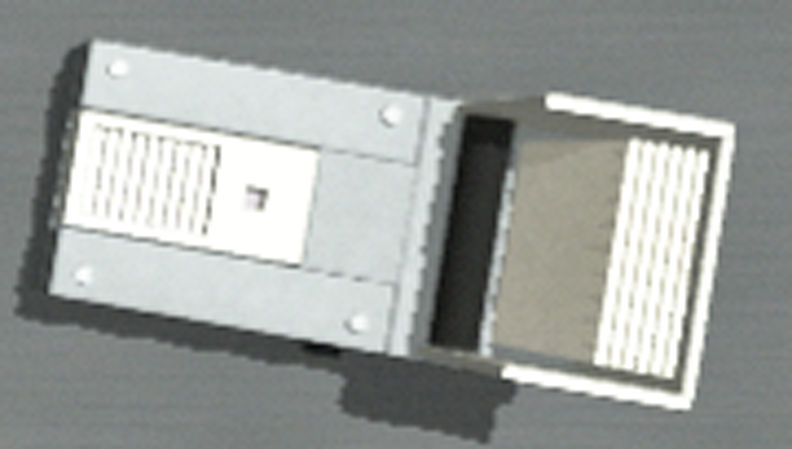

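View pics/z_stand.png

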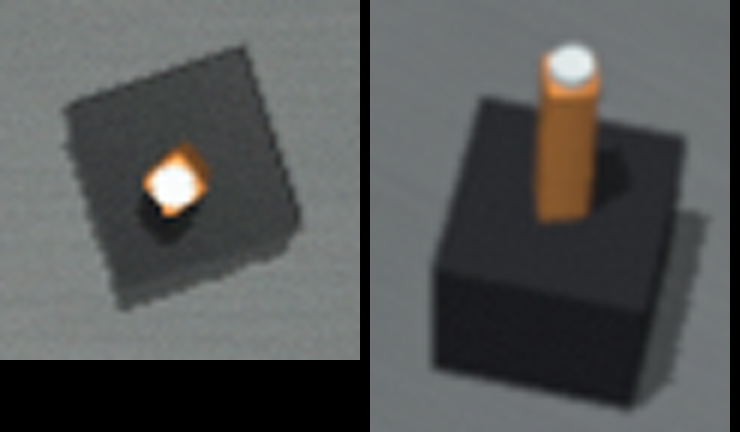

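View pics/z_feed_scene.png

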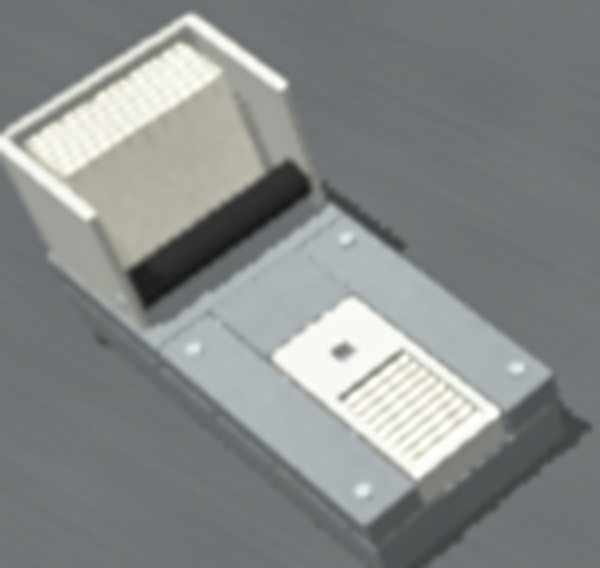

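```bash
cat > h.py <<'E'
import numpy as np,cv2
from workcell import get_state, eyes, env
C={n:eyes.calibration(n) for n in("scene","top")}
def ray(n,uv):
    c=C[n];K=c["K"];T=np.array(c["camera_from_world"])
    d=np.array([(uv[0]-K[0,2])/K[0,0],(uv[1]-K[1,2])/K[1,1]])
    u=d.copy()
    for _ in range(20): u=d/(1+c["k1"]*(u@u))
    v=np.array([u[0],-u[1],-1.]);R=T[:3,:3]
    return -R.T@T[:3,3], R.T@v
def onz(n,uv,z):
    o,d=ray(n,uv);return o+d*(z-o[2])/d[2]
def proj(n,p):
    c=C[n];K=c["K"];q=np.array(c["camera_from_world"])@np.append(p,1)
    u=np.array([q[0],-q[1]])/-q[2];u=u*(1+c["k1"]*(u@u))
    return K[0,0]*u[0]+K[0,2],K[1,1]*u[1]+K[1,2]
def tri(a,b):
    o1,d1=ray("scene",a);o2,d2=ray("top",b);d1=d1/np.linalg.norm(d1);d2=d2/np.linalg.norm(d2)
    s=np.linalg.lstsq(np.stack([d1,-d2],1),o2-o1,rcond=None)[0]
    p,q=o1+s[0]*d1,o2+s[1]*d2
    return (p+q)/2,np.linalg.norm(p-q)
E
python3 - <<'E'
from h import *
zt=lambda x,y,f,a,b:((x+.5)/f-.5+a,(y+.5)/f-.5+b)
P=lambda n,x:print(n,np.round(x,4))
# well
wt=zt(256,198,4.4,330,160);ws=zt(343,351,4,60,30)
print("well",tri(ws,wt),onz("top",wt,.062),onz("scene",ws,.062))
# deck corners, screws (z .062)
T=[(88,40),(50,294)]; 
for p in T:P("deck end top",onz("top",zt(*p,4.4,330,160),.062))
S=[(552,372),(368,527)]
for p in S:P("deck end scene",onz("scene",zt(*p,4,60,30),.062))
for p in [(118,69),(391,114),(84,275),(357,323)]:P("screw top",onz("top",zt(*p,4.4,330,160),.064))
for p in [(516,369),(346,238),(364,491),(193,349)]:P("screw scene",onz("scene",zt(*p,4,60,30),.064))
for p in [(80,108),(320,150),(303,264),(62,224)]:P("slide top",onz("top",zt(*p,4.4,330,160),.062))
# handle top
a=zt(202,65,6,250,130);b=zt(175,186,6,220,200)
print("cap",tri(a,b),onz("top",b,.135),onz("scene",a,.135))
for p in [(66,107),(244,46),(300,220)]:P("stand top",onz("top",zt(*p,6,220,200),.065))
for p in [(113,97),(315,137),(275,310),(64,265)]:P("stand scene",onz("scene",zt(*p,6,250,130),.065))
t=cv2.imread("pics/top0.png")[200:260,220:280]
hsv=cv2.cvtColor(t,cv2.COLOR_BGR2HSV)
print(cv2.cvtColor(t[20:40,20:40],cv2.COLOR_BGR2GRAY))
E
```

```text
well (array([ 0.54642771, -0.11503766,  0.06339574]), np.float64(0.00018168431727372052)) [ 0.54635601 -0.11544588  0.062     ] [ 0.5457309  -0.11613421  0.062     ]
deck end top [ 0.6256 -0.0344  0.062 ]
deck end top [ 0.4993 -0.0137  0.062 ]
deck end scene [ 0.4994 -0.0147  0.062 ]
deck end scene [ 0.6257 -0.0346  0.062 ]
screw top [ 0.6108 -0.0484  0.064 ]
screw top [ 0.5874 -0.1811  0.064 ]
screw top [ 0.5087 -0.0301  0.064 ]
screw top [ 0.4848 -0.1624  0.064 ]
screw scene [ 0.5088 -0.0306  0.064 ]
screw scene [ 0.4843 -0.164   0.064 ]
screw scene [ 0.6107 -0.0487  0.064 ]
screw scene [ 0.5871 -0.1825  0.064 ]
slide top [ 0.5916 -0.0299  0.062 ]
slide top [ 0.5699 -0.1471  0.062 ]
slide top [ 0.5137 -0.1377  0.062 ]
slide top [ 0.5339 -0.0202  0.062 ]
cap (array([0.4971582 , 0.18496561, 0.13918423]), np.float64(0.0009535439763113035)) [0.49705794 0.18475986 0.135     ] [0.49407427 0.18394469 0.135     ]
stand top [0.52  0.228 0.065]
stand top [0.5421 0.1623 0.065 ]
stand top [0.4785 0.1423 0.065 ]
stand scene [0.4743 0.1419 0.065 ]
stand scene [0.4531 0.2069 0.065 ]
stand scene [
[... 1057 characters left out ...]
  62  63
   62  65]
 [ 61  60  62  54  43 160 243 252 252 251 251 246 202 102  62  63  65  61
   63  63]
 [ 57  59  60  43  31  42 190 245 249 249 246 214 108  52  62  64  63  63
   63  63]
 [ 60  64  58  42  32  32  48 184 206 212 145  53  31  53  61  61  63  63
   65  64]
 [ 64  63  51  35  29  31  29 128 153 105  38  32  38  54  61  60  64  62
   63  65]
 [ 60  60  64  44  32  30  31  32  31  31  34  37  57  62  60  61  63  59
   63  61]
 [ 59  60  58  48  34  31  29  26  32  35  32  36  53  60  63  63  64  60
   60  63]
 [ 55  58  61  59  47  37  30  30  31  32  37  53  63  60  59  60  58  61
   63  60]
 [ 63  58  59  57  57  48  39  32  33  36  51  61  59  61  63  63  64  61
   61  61]]
```

Run:
```python
import cv2,numpy as np
t=cv2.imread("pics/top0.png"); s=cv2.imread("pics/scene0.png")
a=cv2.resize(t[218:243,235:260],None,fx=15,fy=15,interpolation=cv2.INTER_LANCZOS4)
b=cv2.resize(s[132:172,267:292],None,fx=14,fy=14,interpolation=cv2.INTER_LANCZOS4)
c=np.zeros((560,735,3),np.uint8); c[:375,:375]=a; c[:,385:735]=b
cv2.imwrite("pics/z_h.png",c)
```

```text
(no output)
```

View pics/z_h.png

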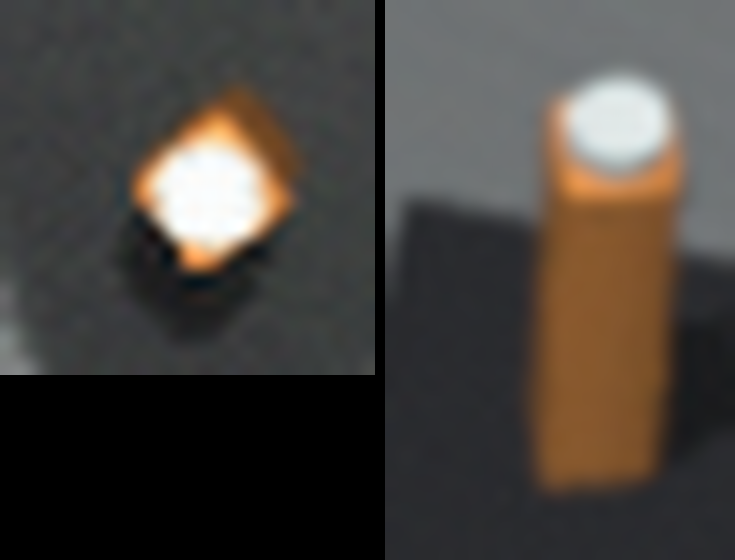

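Run:
```python
from h import *
zt=lambda x,y,f,a,b:((x+.5)/f-.5+a,(y+.5)/f-.5+b)
q=[onz("top",zt(*p,15,235,218),.135)[:2] for p in [(133,187),(215,107),(297,196),(197,272)]]
q=np.array(q);print(q,q.mean(0))
ang=lambda d:np.degrees(np.arctan2(d[1],d[0]))%90
for i in range(4):
    d=q[(i+1)%4]-q[i];print(np.linalg.norm(d),ang(d))
for z,A,B in[(.135,(560,195),(683,193)),(.065,(543,492),(655,473))]:
    a=onz("scene",zt(A[0]-385,A[1],14,267,132),z);b=onz("scene",zt(B[0]-385,B[1],14,267,132),z);print(a,b,np.linalg.norm(a-b),ang(b-a))
s=get_state()
from scipy.spatial.transform import Rotation as R
print(R.from_quat(s["orientation"],scalar_first=True).as_matrix())
```

```text
[[0.49824696 0.19546342]
 [0.50884522 0.18445876]
 [0.49699703 0.17359727]
 [0.4869457  0.18698428]] [0.49775873 0.18512593]
0.015278270126944596 43.92227666078269
0.016073319182542102 42.51217211831903
0.016740408794289858 36.90020027701982
0.014128484900148053 36.880265848937114
[0.50781175 0.18317845 0.135     ] [0.49919776 0.19645931 0.135     ] 0.01582978565569821 32.96754120301239
[0.50740144 0.18333639 0.065     ] [0.49649591 0.19493209 0.065     ] 0.015918256225931675 43.243119490305645
[[ 9.72097679e-01  2.34576382e-01 -1.52930766e-04]
 [ 2.34576316e-01 -9.72096348e-01  1.62529718e-03]
 [ 2.32592893e-04 -1.61582155e-03 -9.99998668e-01]]
```

Emit:
carry_out --motion '[{"jaw": 1,"wz": -10.6},{"jaw": 1,"wz": -10.6},{"jaw": 1,"wz": -10.6},{"jaw": 1,"wz": -10.6},{"jaw": 1,"wz": -10.6},{"jaw": 1,"wz": -10.6},{"jaw": 1,"wz": -10.6},{"jaw": 1,"wz": -10.6},{"jaw": 1,"wz": -10.6},{"jaw": 1,"wz": -10.6},{"jaw": 1,"wz": -10.4}]'

```text
invalid input at $.motion[0]: expected keys jaw, tx, ty, tz, wx, wy, wz
```

Emit:
carry_out --motion '[{"jaw": 1,"tx": 0.6,"ty": 4.9},{"jaw": 1,"tx": 0.6,"ty": 4.9},{"jaw": 1,"tx": 0.6,"ty": 4.9},{"jaw": 1,"tx": 0.6,"ty": 4.9},{"jaw": 1,"tx": 0.6,"ty": 4.9},{"jaw": 1,"tx": 0.6,"ty": 4.9},{"jaw": 1,"tx": 0.6,"ty": 4.9},{"jaw": 1,"tx": 0.6,"ty": 4.9},{"jaw": 1,"tx": 0.6,"ty": 4.9},{"jaw": 1,"tx": 0.6,"ty": 4.9},{"jaw": 1,"tx": 3.5,"ty": 3.4},{"jaw": 1,"tx": 3.5,"ty": 3.4},{"jaw": 1,"tx": 3.5,"ty": 3.4},{"jaw": 1,"tx": 3.5,"ty": 3.4},{"jaw": 1,"tx": 3.5,"ty": 3.4},{"jaw": 1,"tx": 3.5,"ty": 3.4},{"jaw": 1,"tx": 3.5,"ty": 3.4},{"jaw": 1,"tx": 3.2,"ty": 3.1},{"jaw": 1}]'

```text
invalid input at $.motion[0]: expected keys jaw, tx, ty, tz, wx, wy, wz
```

All seven keys are required, so nothing moved. I'll resend with full rows.

Emit:
carry_out --motion '[{"jaw": 1,"tx": 0,"ty": 0,"tz": 0,"wx": 0,"wy": 0,"wz": -10.6},{"jaw": 1,"tx": 0,"ty": 0,"tz": 0,"wx": 0,"wy": 0,"wz": -10.6},{"jaw": 1,"tx": 0,"ty": 0,"tz": 0,"wx": 0,"wy": 0,"wz": -10.6},{"jaw": 1,"tx": 0,"ty": 0,"tz": 0,"wx": 0,"wy": 0,"wz": -10.6},{"jaw": 1,"tx": 0,"ty": 0,"tz": 0,"wx": 0,"wy": 0,"wz": -10.6},{"jaw": 1,"tx": 0,"ty": 0,"tz": 0,"wx": 0,"wy": 0,"wz": -10.6},{"jaw": 1,"tx": 0,"ty": 0,"tz": 0,"wx": 0,"wy": 0,"wz": -10.6},{"jaw": 1,"tx": 0,"ty": 0,"tz": 0,"wx": 0,"wy": 0,"wz": -10.6},{"jaw": 1,"tx": 0,"ty": 0,"tz": 0,"wx": 0,"wy": 0,"wz": -10.6},{"jaw": 1,"tx": 0,"ty": 0,"tz": 0,"wx": 0,"wy": 0,"wz": -10.6},{"jaw": 1,"tx": 0,"ty": 0,"tz": 0,"wx": 0,"wy": 0,"wz": -10.4}]'

```text
clock: 1.48
tcp_pos: [0.1349, -0.5588, 0.4042]
orientation: [-0.0, 0.42, 0.907, 0.0]
wrist_force: [-0.2, -0.1, -0.0]
finger_gap: 0.0856
```

Emit:
carry_out --motion '[{"jaw": 1,"tx": 0.6,"ty": 4.9,"tz": 0,"wx": 0,"wy": 0,"wz": 0},{"jaw": 1,"tx": 0.6,"ty": 4.9,"tz": 0,"wx": 0,"wy": 0,"wz": 0},{"jaw": 1,"tx": 0.6,"ty": 4.9,"tz": 0,"wx": 0,"wy": 0,"wz": 0},{"jaw": 1,"tx": 0.6,"ty": 4.9,"tz": 0,"wx": 0,"wy": 0,"wz": 0},{"jaw": 1,"tx": 0.6,"ty": 4.9,"tz": 0,"wx": 0,"wy": 0,"wz": 0},{"jaw": 1,"tx": 0.6,"ty": 4.9,"tz": 0,"wx": 0,"wy": 0,"wz": 0},{"jaw": 1,"tx": 0.6,"ty": 4.9,"tz": 0,"wx": 0,"wy": 0,"wz": 0},{"jaw": 1,"tx": 0.6,"ty": 4.9,"tz": 0,"wx": 0,"wy": 0,"wz": 0},{"jaw": 1,"tx": 0.6,"ty": 4.9,"tz": 0,"wx": 0,"wy": 0,"wz": 0},{"jaw": 1,"tx": 0.6,"ty": 4.9,"tz": 0,"wx": 0,"wy": 0,"wz": 0},{"jaw": 1,"tx": 3.5,"ty": 3.4,"tz": 0,"wx": 0,"wy": 0,"wz": 0},{"jaw": 1,"tx": 3.5,"ty": 3.4,"tz": 0,"wx": 0,"wy": 0,"wz": 0},{"jaw": 1,"tx": 3.5,"ty": 3.4,"tz": 0,"wx": 0,"wy": 0,"wz": 0},{"jaw": 1,"tx": 3.5,"ty": 3.4,"tz": 0,"wx": 0,"wy": 0,"wz": 0},{"jaw": 1,"tx": 3.5,"ty": 3.4,"tz": 0,"wx": 0,"wy": 0,"wz": 0},{"jaw": 1,"tx": 3.5,"ty": 3.4,"tz": 0,"wx": 0,"wy": 0,"wz": 0},{"jaw": 1,"tx": 3.5,"ty": 3.4,"tz": 0,"wx": 0,"wy": 0,"wz": 0},{"jaw": 1,"tx": 3.2,"ty": 3.1,"tz": 0,"wx": 0,"wy": 0,"wz": 0},{"jaw": 1,"tx": 0,"ty": 0,"tz": 0,"wx": 0,"wy": 0,"wz": 0},{"jaw": 1,"tx": 0,"ty": 0,"tz": 0,"wx": 0,"wy": 0,"wz": 0}]'

```text
clock: 3.98
tcp_pos: [0.4999, 0.1868, 0.4042]
orientation: [-0.0, 0.423, 0.906, -0.001]
wrist_force: [-0.0, -0.2, -1.2]
finger_gap: 0.0852
```

```bash
cat >> h.py <<'E'
from scipy.spatial.transform import Rotation as R
def delta(p):
    s=get_state();M=R.from_quat(s["orientation"],scalar_first=True).as_matrix()
    print("clk",s["clock"],"tcp",s["tcp_pos"].round(4),"F",s["wrist_force"].round(2),"T",s["ft_torque"].round(3),"gap",round(s["finger_gap"],4))
    print("yawx",np.degrees(np.arctan2(M[1,0],M[0,0])).round(2),"tool z",M[:,2].round(4),"delta cm (tool)",(M.T@(np.array(p)-s["tcp_pos"])*100).round(2))
E
python3 -c "
from h import *
delta([.4975,.185,.105+.155])"
```

```text
clk 3.975 tcp [0.4999 0.1868 0.4042] F [-0.01 -0.25 -1.16] T [ 0.024 -0.055 -0.035] gap 0.0852
yawx 130.0 tool z [-1.1e-03 -7.0e-04 -1.0e+00] delta cm (tool) [ 0.02 -0.28 14.42]
```

Emit:
carry_out --motion '[{"jaw": 1,"tx": 0,"ty": -0.3,"tz": 3,"wx": 0,"wy": 0,"wz": 0},{"jaw": 1,"tx": 0,"ty": 0,"tz": 3,"wx": 0,"wy": 0,"wz": 0},{"jaw": 1,"tx": 0,"ty": 0,"tz": 3,"wx": 0,"wy": 0,"wz": 0},{"jaw": 1,"tx": 0,"ty": 0,"tz": 3,"wx": 0,"wy": 0,"wz": 0},{"jaw": 1,"tx": 0,"ty": 0,"tz": 2.2,"wx": 0,"wy": 0,"wz": 0},{"jaw": 1,"tx": 0,"ty": 0,"tz": 0,"wx": 0,"wy": 0,"wz": 0},{"jaw": 1,"tx": 0,"ty": 0,"tz": 0,"wx": 0,"wy": 0,"wz": 0}]' --force 60

```text
clock: 4.85
tcp_pos: [0.4983, 0.1841, 0.2635]
orientation: [0.0, 0.423, 0.906, 0.0]
wrist_force: [0.3, 0.2, 0.8]
finger_gap: 0.085
```

Emit:
carry_out --motion '[{"jaw": 0,"tx": 0,"ty": 0,"tz": 0,"wx": 0,"wy": 0,"wz": 0},{"jaw": -0.4,"tx": 0,"ty": 0,"tz": 0,"wx": 0,"wy": 0,"wz": 0},{"jaw": -1,"tx": 0,"ty": 0,"tz": 0,"wx": 0,"wy": 0,"wz": 0},{"jaw": -1,"tx": 0,"ty": 0,"tz": 0,"wx": 0,"wy": 0,"wz": 0},{"jaw": -1,"tx": 0,"ty": 0,"tz": 0,"wx": 0,"wy": 0,"wz": 0},{"jaw": -1,"tx": 0,"ty": 0,"tz": 0,"wx": 0,"wy": 0,"wz": 0},{"jaw": -1,"tx": 0,"ty": 0,"tz": 0,"wx": 0,"wy": 0,"wz": 0}]' --force 60

```text
clock: 5.72
tcp_pos: [0.4979, 0.185, 0.263]
orientation: [0.0, 0.423, 0.906, 0.0]
wrist_force: [-0.1, 0.7, 4.8]
finger_gap: 0.0154
```

```bash
python3 -c "
from h import *
delta([.4975,.185,.105+.155])
cv2.imwrite('pics/s1.png',eyes.read_camera('scene'))"
```

```text
clk 5.725 tcp [0.4979 0.185  0.263 ] F [-0.13  0.71  4.77] T [ 0.022  0.159 -0.043] gap 0.0154
yawx 129.97 tool z [ 4.e-04  1.e-04 -1.e+00] delta cm (tool) [ 0.03 -0.03  0.3 ]
```

View pics/s1.png

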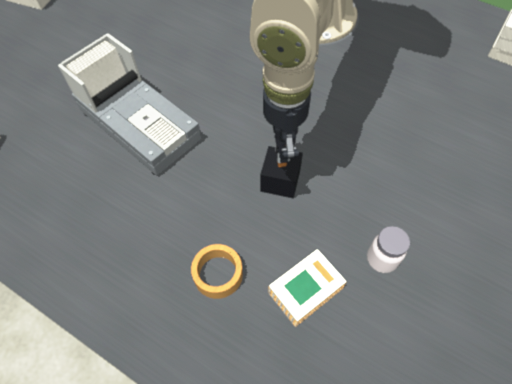

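Emit:
carry_out --motion '[{"jaw": -1,"tx": 0,"ty": 0,"tz": -1,"wx": 0,"wy": 0,"wz": 0},{"jaw": -1,"tx": 0,"ty": 0,"tz": -2.5,"wx": 0,"wy": 0,"wz": 0},{"jaw": -1,"tx": 0,"ty": 0,"tz": -2.5,"wx": 0,"wy": 0,"wz": 0},{"jaw": -1,"tx": 0,"ty": 0,"tz": -3,"wx": 0,"wy": 0,"wz": 0},{"jaw": -1,"tx": 0,"ty": 0,"tz": -3,"wx": 0,"wy": 0,"wz": 0},{"jaw": -1,"tx": 0,"ty": 0,"tz": -2,"wx": 0,"wy": 0,"wz": 0},{"jaw": -1,"tx": -2.5,"ty": -1.5,"tz": 0,"wx": 0,"wy": 0,"wz": 0},{"jaw": -1,"tx": -3.5,"ty": -2.1,"tz": 0,"wx": 0,"wy": 0,"wz": 0},{"jaw": -1,"tx": -3.5,"ty": -2.1,"tz": 0,"wx": 0,"wy": 0,"wz": 0},{"jaw": -1,"tx": -3.5,"ty": -2.1,"tz": 0,"wx": 0,"wy": 0,"wz": 0},{"jaw": -1,"tx": -3.5,"ty": -2.1,"tz": 0,"wx": 0,"wy": 0,"wz": 0},{"jaw": -1,"tx": -3.5,"ty": -2.1,"tz": 0,"wx": 0,"wy": 0,"wz": 0},{"jaw": -1,"tx": -3.5,"ty": -2.1,"tz": 0,"wx": 0,"wy": 0,"wz": 0},{"jaw": -1,"tx": -2.6,"ty": -1.6,"tz": 0,"wx": 0,"wy": 0,"wz": 0},{"jaw": -1,"tx": 0,"ty": 0,"tz": 0,"wx": 0,"wy": 0,"wz": 0},{"jaw": -1,"tx": 0,"ty": 0,"tz": 0,"wx": 0,"wy": 0,"wz": 0}]'

```text
clock: 7.78
tcp_pos: [0.5449, -0.1157, 0.4026]
orientation: [-0.0, 0.423, 0.906, 0.0]
wrist_force: [0.2, 0.5, -0.1]
finger_gap: 0.0151
```

```bash
python3 -c "
from h import *
delta([.5463,-.1155,.403])
s=eyes.read_camera('scene');t=eyes.read_camera('top')
cv2.imwrite('pics/s2.png',s)
cv2.imwrite('pics/t2.png',t)
p=get_state()['tcp_pos']
for d in(.155,.198,.22,.256):print(d,proj('scene',p-[0,0,d]),proj('top',p-[0,0,d]))
"
```

```text
clk 7.775 tcp [ 0.5449 -0.1157  0.4026] F [ 0.17  0.46 -0.05] T [ 0.02  -0.03  -0.015] gap 0.0151
yawx 129.95 tool z [-8.e-04  5.e-04 -1.e+00] delta cm (tool) [-0.07  0.12 -0.04]
0.155 (np.float64(122.05817716817822), np.float64(48.00806864500029)) (np.float64(427.71796524089456), np.float64(206.91914745788048))
0.198 (np.float64(128.4517392227398), np.float64(66.532939585062)) (np.float64(416.2801402046731), np.float64(206.44547545885888))
0.22 (np.float64(131.49960695136926), np.float64(75.36098844944398)) (np.float64(411.0272845870584), np.float64(206.22796416439706))
0.256 (np.float64(136.19414179056565), np.float64(88.9548761557621)) (np.float64(403.17467565032524), np.float64(205.90282995698863))
```

View pics/s2.png

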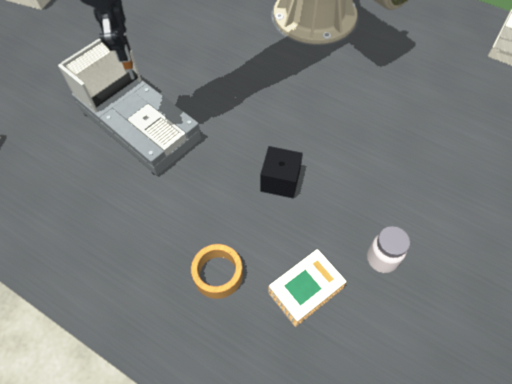

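View pics/t2.png

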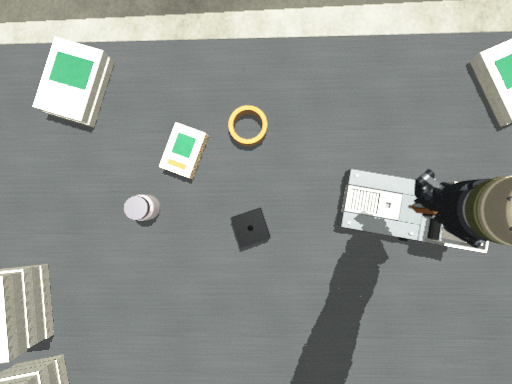

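The tool is out. The scene shows the handle at about (128,66) and the stand hole at (281,163); in the top view the hole is at (250,229) and the well at (389,205). I'll zoom on the pin and measure the hole.

Run:
```python
from h import *
t=cv2.imread("pics/t2.png"); s=cv2.imread("pics/s2.png")
a=cv2.resize(t[185:225,380:440],None,fx=9,fy=9,interpolation=cv2.INTER_CUBIC)
b=cv2.resize(s[50:130,105:165],None,fx=6,fy=6,interpolation=cv2.INTER_CUBIC)
c=cv2.resize(s[155:172,272:292],None,fx=10,fy=10,interpolation=cv2.INTER_CUBIC)
d=cv2.resize(t[219:239,240:260],None,fx=10,fy=10,interpolation=cv2.INTER_CUBIC)
o=np.zeros((580,760,3),np.uint8);o[:360,:540]=a;o[:480,:0]=0
o[370:540,:200]=c;o[370:570,220:420]=d
cv2.imwrite("pics/z2a.png",o);cv2.imwrite("pics/z2b.png",b)
# hole centroid
for n,im,r in(("scene",s,(276,158,288,169)),("top",t,(244,223,256,235))):
    g=cv2.cvtColor(im,cv2.COLOR_BGR2GRAY)[r[1]:r[3],r[0]:r[2]].astype(float)
    w=np.clip(np.median(g)-8-g,0,None)
    y,x=np.mgrid[r[1]:r[3],r[0]:r[2]];c0=(np.sum(w*x)/w.sum(),np.sum(w*y)/w.sum());print(n,c0,onz(n,c0,.065),w.sum())
```

```text
scene (np.float64(281.1459854014599), np.float64(163.35036496350364)) [0.49732102 0.18489192 0.065     ] 137.0
top (np.float64(249.87671232876713), np.float64(227.73287671232876)) [0.49719953 0.18547332 0.065     ] 730.0
```

View pics/z2a.png

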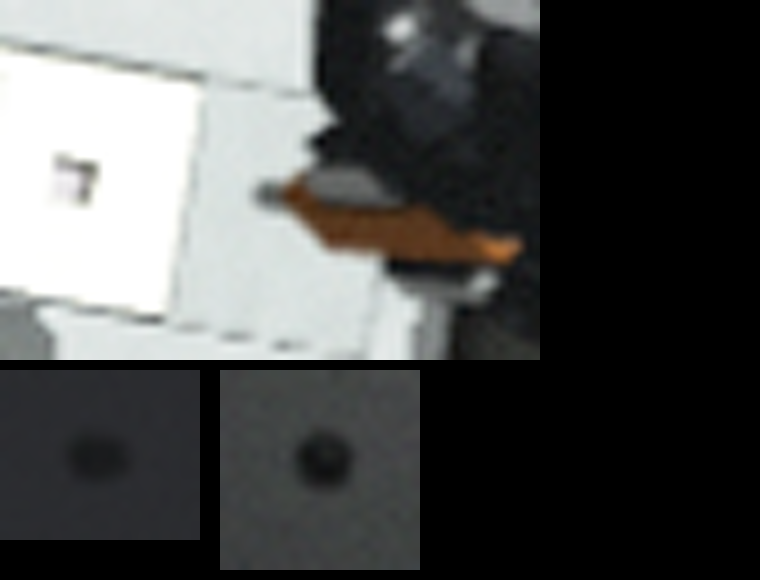

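View pics/z2b.png

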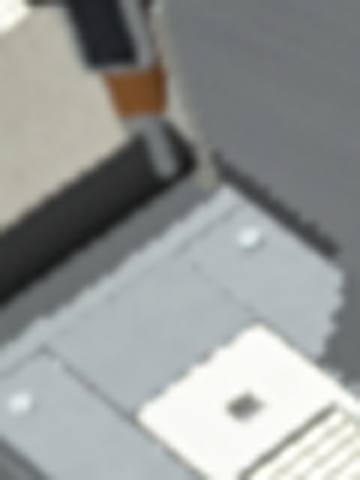

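Emit:
carry_out --motion '[{"jaw": -1,"tx": -0.1,"ty": 0.1,"tz": 2,"wx": 0,"wy": 0,"wz": 0},{"jaw": -1,"tx": 0,"ty": 0,"tz": 3,"wx": 0,"wy": 0,"wz": 0},{"jaw": -1,"tx": 0,"ty": 0,"tz": 3,"wx": 0,"wy": 0,"wz": 0},{"jaw": -1,"tx": 0,"ty": 0,"tz": 2,"wx": 0,"wy": 0,"wz": 0},{"jaw": -1,"tx": 0,"ty": 0,"tz": 0,"wx": 0,"wy": 0,"wz": 0},{"jaw": -1,"tx": 0,"ty": 0,"tz": 0,"wx": 0,"wy": 0,"wz": 0}]'

```text
clock: 8.62
tcp_pos: [0.5469, -0.1156, 0.3037]
orientation: [0.001, 0.422, 0.906, 0.0]
wrist_force: [-0.3, -0.3, -0.2]
finger_gap: 0.0156
```

```bash
python3 -c "
from h import *
delta([.5463,-.1155,.296])
s=eyes.read_camera('scene');t=eyes.read_camera('top')
p=get_state()['tcp_pos']
for d in(.198,.22,.228,.236):print(d,np.round(proj('scene',p-[0,0,d]),1),np.round(proj('top',p-[0,0,d]),1))
print('well',proj('scene',[.5463,-.1155,.062]),proj('top',[.5463,-.1155,.062]))
a=cv2.resize(t[185:225,370:430],None,fx=12,fy=12,interpolation=cv2.INTER_CUBIC)
b=cv2.resize(s[80:140,110:170],None,fx=10,fy=10,interpolation=cv2.INTER_CUBIC)
cv2.imwrite('pics/z3a.png',a);cv2.imwrite('pics/z3b.png',b)
"
```

```text
clk 8.625 tcp [ 0.5469 -0.1156  0.3037] F [-0.32 -0.32 -0.22] T [-0.037 -0.004  0.038] gap 0.0156
yawx 130.02 tool z [ 1.1e-03 -5.0e-04 -1.0e+00] delta cm (tool) [ 0.05 -0.04  0.77]
0.198 [140.1 103.7] [395.7 204.5]
0.22 [142.6 110.9] [391.7 204.4]
0.228 [143.5 113.4] [390.4 204.4]
0.236 [144.4 116. ] [389.  204.3]
well (np.float64(145.43661485919822), np.float64(117.67939646687535)) (np.float64(387.82118887095714), np.float64(204.63923824729332))
```

View pics/z3a.png

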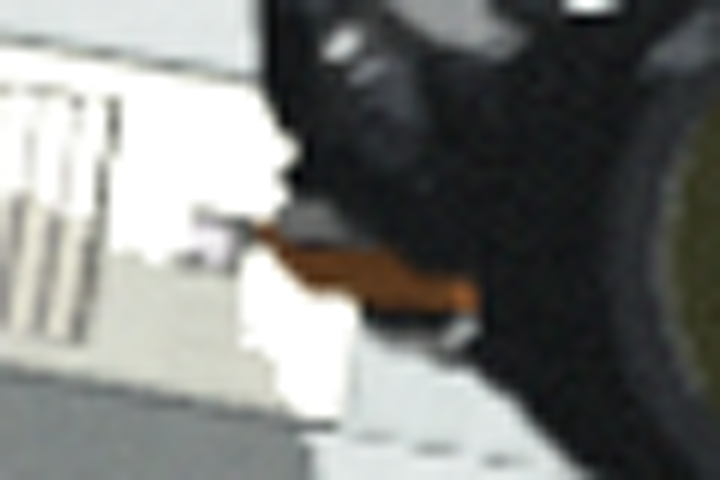

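View pics/z3b.png

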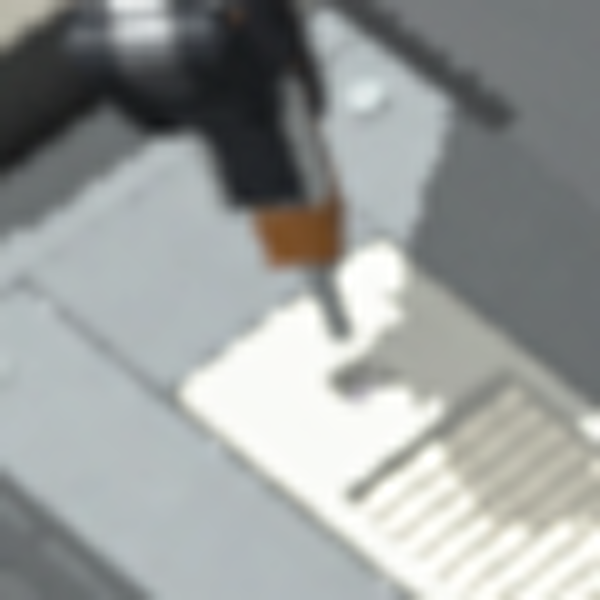

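Emit:
carry_out --motion '[{"jaw": -1,"tx": 0.05,"ty": -0.1,"tz": 0.4,"wx": 0,"wy": 0,"wz": 0},{"jaw": -1,"tx": 0,"ty": 0,"tz": 0.4,"wx": 0,"wy": 0,"wz": 0},{"jaw": -1,"tx": 0,"ty": 0,"tz": 0.3,"wx": 0,"wy": 0,"wz": 0},{"jaw": -1,"tx": 0,"ty": 0,"tz": 0.2,"wx": 0,"wy": 0,"wz": 0},{"jaw": -1,"tx": 0,"ty": 0,"tz": 0,"wx": 0,"wy": 0,"wz": 0},{"jaw": -1,"tx": 0,"ty": 0,"tz": 0,"wx": 0,"wy": 0,"wz": 0}]'

```text
clock: 9.48
tcp_pos: [0.5455, -0.1164, 0.2897]
orientation: [0.0, 0.423, 0.906, -0.0]
wrist_force: [0.3, 0.5, -0.9]
finger_gap: 0.0151
```

```bash
python3 -c "
from h import *
delta([.5463,-.1155,.283])
"
```

```text
clk 9.475 tcp [ 0.5455 -0.1164  0.2897] F [ 0.28  0.45 -0.9 ] T [ 0.005 -0.005 -0.026] gap 0.0151
yawx 129.96 tool z [ 1.e-04 -1.e-04 -1.e+00] delta cm (tool) [0.02 0.12 0.67]
```

```bash
python3 -c "
from h import *
s=eyes.read_camera('scene');t=eyes.read_camera('top')
a=cv2.resize(t[185:225,370:410],None,fx=14,fy=14,interpolation=cv2.INTER_CUBIC)
b=cv2.resize(s[100:130,130:165],None,fx=16,fy=16,interpolation=cv2.INTER_CUBIC)
cv2.imwrite('pics/z4a.png',a);cv2.imwrite('pics/z4b.png',b)
"
```

```text
(no output)
```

View pics/z4a.png

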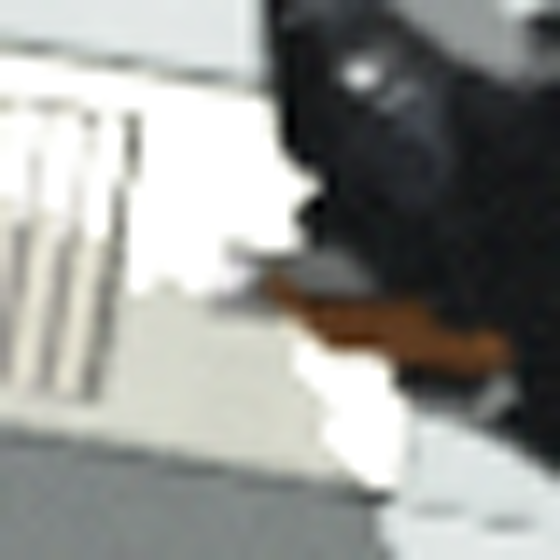

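View pics/z4b.png

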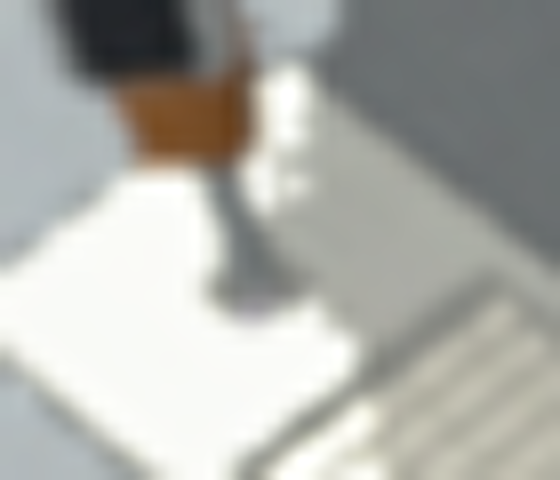

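The pin's lower end is at or in the well: it meets the grey square at about (145.5,117.5) in the scene view. I'll go down in small steps.

Emit:
carry_out --motion '[{"jaw": -1,"tx": 0,"ty": 0,"tz": 0.2,"wx": 0,"wy": 0,"wz": 0},{"jaw": -1,"tx": 0,"ty": 0,"tz": 0.1,"wx": 0,"wy": 0,"wz": 0},{"jaw": -1,"tx": 0,"ty": 0,"tz": 0,"wx": 0,"wy": 0,"wz": 0},{"jaw": -1,"tx": 0,"ty": 0,"tz": 0,"wx": 0,"wy": 0,"wz": 0}]'

```text
clock: 10.07
tcp_pos: [0.5455, -0.1164, 0.2867]
orientation: [-0.0, 0.423, 0.906, -0.0]
wrist_force: [-0.5, -1.3, 0.0]
finger_gap: 0.015
```

Emit:
carry_out --motion '[{"jaw": -1,"tx": 0,"ty": 0,"tz": 0.1,"wx": 0,"wy": 0,"wz": 0},{"jaw": -1,"tx": 0,"ty": 0,"tz": 0.1,"wx": 0,"wy": 0,"wz": 0},{"jaw": -1,"tx": 0,"ty": 0,"tz": 0,"wx": 0,"wy": 0,"wz": 0},{"jaw": -1,"tx": 0,"ty": 0,"tz": 0,"wx": 0,"wy": 0,"wz": 0}]'

```text
clock: 10.58
tcp_pos: [0.5454, -0.1164, 0.2847]
orientation: [0.0, 0.423, 0.906, -0.0]
wrist_force: [0.1, -0.2, -1.2]
finger_gap: 0.015
```

Emit:
carry_out --motion '[{"jaw": -1,"tx": 0,"ty": 0,"tz": 0.1,"wx": 0,"wy": 0,"wz": 0},{"jaw": -1,"tx": 0,"ty": 0,"tz": 0.1,"wx": 0,"wy": 0,"wz": 0},{"jaw": -1,"tx": 0,"ty": 0,"tz": 0,"wx": 0,"wy": 0,"wz": 0},{"jaw": -1,"tx": 0,"ty": 0,"tz": 0,"wx": 0,"wy": 0,"wz": 0}]'

```text
clock: 11.08
tcp_pos: [0.5455, -0.1164, 0.2827]
orientation: [0.0, 0.423, 0.906, -0.0]
wrist_force: [-0.1, 0.4, -0.7]
finger_gap: 0.0151
```

Emit:
carry_out --motion '[{"jaw": -1,"tx": 0,"ty": 0,"tz": 0.1,"wx": 0,"wy": 0,"wz": 0},{"jaw": -1,"tx": 0,"ty": 0,"tz": 0,"wx": 0,"wy": 0,"wz": 0},{"jaw": -1,"tx": 0,"ty": 0,"tz": 0,"wx": 0,"wy": 0,"wz": 0}]'

```text
clock: 11.45
tcp_pos: [0.5455, -0.1164, 0.2817]
orientation: [0.0, 0.423, 0.906, -0.0]
wrist_force: [0.3, -0.7, 0.0]
finger_gap: 0.0152
```

Emit:
carry_out --motion '[{"jaw": -1,"tx": 0,"ty": 0,"tz": 0.1,"wx": 0,"wy": 0,"wz": 0},{"jaw": -1,"tx": 0,"ty": 0,"tz": 0,"wx": 0,"wy": 0,"wz": 0},{"jaw": -1,"tx": 0,"ty": 0,"tz": 0,"wx": 0,"wy": 0,"wz": 0}]'

```text
clock: 11.82
tcp_pos: [0.5455, -0.1164, 0.2809]
orientation: [0.0, 0.423, 0.906, -0.0]
wrist_force: [0.4, 0.4, 1.3]
finger_gap: 0.0153
```

Emit:
carry_out --motion '[{"jaw": -1,"tx": 0,"ty": 0,"tz": 0.1,"wx": 0,"wy": 0,"wz": 0},{"jaw": -1,"tx": 0,"ty": 0,"tz": 0,"wx": 0,"wy": 0,"wz": 0},{"jaw": -1,"tx": 0,"ty": 0,"tz": 0,"wx": 0,"wy": 0,"wz": 0}]'

```text
clock: 12.2
tcp_pos: [0.5455, -0.1164, 0.2799]
orientation: [0.0, 0.423, 0.906, -0.0]
wrist_force: [-0.8, -0.7, 2.2]
finger_gap: 0.0147
```

Emit:
carry_out --motion '[{"jaw": -1,"tx": 0,"ty": 0,"tz": 0.1,"wx": 0,"wy": 0,"wz": 0},{"jaw": -1,"tx": 0,"ty": 0,"tz": 0,"wx": 0,"wy": 0,"wz": 0},{"jaw": -1,"tx": 0,"ty": 0,"tz": 0,"wx": 0,"wy": 0,"wz": 0}]'

```text
clock: 12.58
tcp_pos: [0.5455, -0.1164, 0.2788]
orientation: [0.0, 0.423, 0.906, -0.0]
wrist_force: [-0.6, 1.3, 3.9]
finger_gap: 0.0152
```

Emit:
carry_out --motion '[{"jaw": -1,"tx": 0,"ty": 0,"tz": 0.1,"wx": 0,"wy": 0,"wz": 0},{"jaw": -1,"tx": 0,"ty": 0,"tz": 0.1,"wx": 0,"wy": 0,"wz": 0},{"jaw": -1,"tx": 0,"ty": 0,"tz": 0,"wx": 0,"wy": 0,"wz": 0},{"jaw": -1,"tx": 0,"ty": 0,"tz": 0,"wx": 0,"wy": 0,"wz": 0}]'

```text
clock: 13.08
tcp_pos: [0.5455, -0.1164, 0.2771]
orientation: [0.0, 0.423, 0.906, -0.0]
wrist_force: [-1.5, -0.5, 6.8]
finger_gap: 0.0152
```

Emit:
carry_out --motion '[{"jaw": -1,"tx": 0,"ty": 0,"tz": 0.1,"wx": 0,"wy": 0,"wz": 0},{"jaw": -1,"tx": 0,"ty": 0,"tz": 0,"wx": 0,"wy": 0,"wz": 0},{"jaw": -1,"tx": 0,"ty": 0,"tz": 0,"wx": 0,"wy": 0,"wz": 0}]'

```text
clock: 13.45
tcp_pos: [0.5456, -0.1164, 0.2763]
orientation: [0.0, 0.423, 0.906, -0.0]
wrist_force: [-1.3, -0.2, 7.7]
finger_gap: 0.0153
```

Emit:
carry_out --motion '[{"jaw": -1,"tx": 0,"ty": 0,"tz": 0.1,"wx": 0,"wy": 0,"wz": 0},{"jaw": -1,"tx": 0,"ty": 0,"tz": 0.05,"wx": 0,"wy": 0,"wz": 0},{"jaw": -1,"tx": 0,"ty": 0,"tz": 0,"wx": 0,"wy": 0,"wz": 0},{"jaw": -1,"tx": 0,"ty": 0,"tz": 0,"wx": 0,"wy": 0,"wz": 0}]'

```text
clock: 13.95
tcp_pos: [0.5455, -0.1164, 0.275]
orientation: [0.001, 0.423, 0.906, -0.0]
wrist_force: [-2.1, 0.9, 10.4]
finger_gap: 0.0153
```

Emit:
carry_out --motion '[{"jaw": -1,"tx": 0.064,"ty": 0.077,"tz": 0,"wx": 0,"wy": 0,"wz": 0},{"jaw": -1,"tx": 0.064,"ty": 0.077,"tz": 0,"wx": 0,"wy": 0,"wz": 0},{"jaw": -1,"tx": 0.064,"ty": 0.077,"tz": 0,"wx": 0,"wy": 0,"wz": 0},{"jaw": -1,"tx": 0.064,"ty": 0.077,"tz": 0,"wx": 0,"wy": 0,"wz": 0},{"jaw": -1,"tx": 0.064,"ty": 0.077,"tz": 0,"wx": 0,"wy": 0,"wz": 0}]'

```text
clock: 14.58
tcp_pos: [0.5464, -0.1119, 0.2751]
orientation: [0.001, 0.423, 0.906, -0.001]
wrist_force: [-2.6, -1.9, 8.6]
finger_gap: 0.0154
```

Emit:
carry_out --motion '[{"jaw": -1,"tx": 0.064,"ty": 0.077,"tz": 0,"wx": 0,"wy": 0,"wz": 0},{"jaw": -1,"tx": 0.064,"ty": 0.077,"tz": 0,"wx": 0,"wy": 0,"wz": 0}]'

```text
clock: 14.82
tcp_pos: [0.5467, -0.11, 0.2751]
orientation: [0.001, 0.423, 0.906, -0.001]
wrist_force: [-2.0, -2.1, 9.4]
finger_gap: 0.0154
```

Emit:
carry_out --motion '[{"jaw": -1,"tx": 0.16,"ty": 0.11,"tz": 0.03,"wx": 0,"wy": 0,"wz": 0},{"jaw": -1,"tx": 0.13,"ty": 0.15,"tz": 0,"wx": 0,"wy": 0,"wz": 0},{"jaw": -1,"tx": 0.13,"ty": 0.15,"tz": 0,"wx": 0,"wy": 0,"wz": 0},{"jaw": -1,"tx": 0.13,"ty": 0.15,"tz": 0,"wx": 0,"wy": 0,"wz": 0}]'

```text
clock: 15.32
tcp_pos: [0.5478, -0.1022, 0.275]
orientation: [0.001, 0.423, 0.906, -0.001]
wrist_force: [-2.1, -1.4, 9.1]
finger_gap: 0.0156
```

```bash
python3 -c "
from h import *
delta([.546,-.1155,.283])
s=eyes.read_camera('scene');t=eyes.read_camera('top')
a=cv2.resize(t[180:230,330:410],None,fx=8,fy=8,interpolation=cv2.INTER_CUBIC)
cv2.imwrite('pics/z5a.png',a)
"
```

```text
clk 15.325 tcp [ 0.5478 -0.1022  0.275 ] F [-2.07 -1.44  9.13] T [-0.508  0.474 -0.024] gap 0.0156
yawx 129.94 tool z [ 0.0017 -0.0024 -1.    ] delta cm (tool) [-0.9  -0.99 -0.79]
```

View pics/z5a.png

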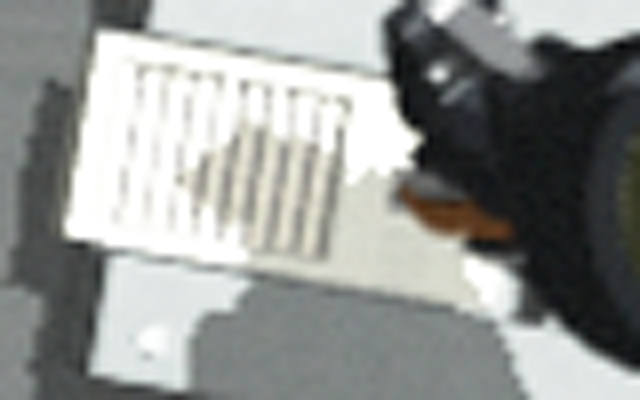

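Emit:
carry_out --motion '[{"jaw": -1,"tx": 0.13,"ty": 0.15,"tz": 0.02,"wx": 0,"wy": 0,"wz": 0},{"jaw": -1,"tx": 0.13,"ty": 0.15,"tz": 0,"wx": 0,"wy": 0,"wz": 0},{"jaw": -1,"tx": 0.13,"ty": 0.15,"tz": 0,"wx": 0,"wy": 0,"wz": 0},{"jaw": -1,"tx": 0.13,"ty": 0.15,"tz": 0,"wx": 0,"wy": 0,"wz": 0},{"jaw": -1,"tx": 0.13,"ty": 0.15,"tz": 0,"wx": 0,"wy": 0,"wz": 0},{"jaw": -1,"tx": 0.13,"ty": 0.15,"tz": 0,"wx": 0,"wy": 0,"wz": 0}]'

```text
clock: 16.18
tcp_pos: [0.5498, -0.0905, 0.2749]
orientation: [0.001, 0.423, 0.906, -0.001]
wrist_force: [-2.6, -1.4, 9.8]
finger_gap: 0.0152
```

Emit:
carry_out --motion '[{"jaw": -1,"tx": 0.13,"ty": 0.15,"tz": 0,"wx": 0,"wy": 0,"wz": 0},{"jaw": -1,"tx": 0.13,"ty": 0.15,"tz": 0,"wx": 0,"wy": 0,"wz": 0},{"jaw": -1,"tx": 0.13,"ty": 0.15,"tz": 0,"wx": 0,"wy": 0,"wz": 0},{"jaw": -1,"tx": 0.13,"ty": 0.15,"tz": 0,"wx": 0,"wy": 0,"wz": 0},{"jaw": -1,"tx": 0.13,"ty": 0.15,"tz": 0,"wx": 0,"wy": 0,"wz": 0},{"jaw": -1,"tx": 0.13,"ty": 0.15,"tz": 0,"wx": 0,"wy": 0,"wz": 0}]'

```text
clock: 16.92
tcp_pos: [0.5519, -0.0787, 0.275]
orientation: [0.002, 0.423, 0.906, -0.001]
wrist_force: [-0.2, -1.2, 9.3]
finger_gap: 0.0148
```

```bash
python3 -c "
from h import *
delta([.5455,-.1164,.275])
"
```

```text
clk 16.925 tcp [ 0.5519 -0.0787  0.275 ] F [-0.18 -1.17  9.28] T [-0.587  0.278 -0.021] gap 0.0148
yawx 129.94 tool z [ 0.0024 -0.0025 -1.    ] delta cm (tool) [-2.48 -2.9   0.  ]
```

Emit:
carry_out --motion '[{"jaw": -1,"tx": 0.064,"ty": 0.077,"tz": 0,"wx": 0,"wy": 0,"wz": 0},{"jaw": -1,"tx": 0.064,"ty": 0.077,"tz": 0,"wx": 0,"wy": 0,"wz": 0},{"jaw": -1,"tx": 0.064,"ty": 0.077,"tz": 0,"wx": 0,"wy": 0,"wz": 0},{"jaw": -1,"tx": 0.064,"ty": 0.077,"tz": 0,"wx": 0,"wy": 0,"wz": 0},{"jaw": -1,"tx": 0.064,"ty": 0.077,"tz": 0,"wx": 0,"wy": 0,"wz": 0},{"jaw": -1,"tx": 0.064,"ty": 0.077,"tz": 0,"wx": 0,"wy": 0,"wz": 0}]'

```text
clock: 17.68
tcp_pos: [0.5529, -0.0728, 0.2749]
orientation: [0.002, 0.423, 0.906, -0.001]
wrist_force: [-0.7, -2.6, 10.4]
finger_gap: 0.0152
```

Emit:
carry_out --motion '[{"jaw": -1,"tx": 0.064,"ty": 0.077,"tz": 0,"wx": 0,"wy": 0,"wz": 0},{"jaw": -1,"tx": 0.032,"ty": 0.038,"tz": 0,"wx": 0,"wy": 0,"wz": 0}]'

```text
clock: 17.92
tcp_pos: [0.5532, -0.0714, 0.2749]
orientation: [0.002, 0.423, 0.906, -0.001]
wrist_force: [-0.6, -2.1, 9.6]
finger_gap: 0.0153
```

Emit:
carry_out --motion '[{"jaw": -1,"tx": 0.032,"ty": 0.038,"tz": 0,"wx": 0,"wy": 0,"wz": 0},{"jaw": -1,"tx": 0.032,"ty": 0.038,"tz": 0,"wx": 0,"wy": 0,"wz": 0}]'

```text
clock: 18.18
tcp_pos: [0.5533, -0.0708, 0.275]
orientation: [0.002, 0.423, 0.906, -0.001]
wrist_force: [-1.1, -5.1, 9.5]
finger_gap: 0.0154
```

Emit:
carry_out --motion '[{"jaw": -1,"tx": 0.032,"ty": 0.038,"tz": 0,"wx": 0,"wy": 0,"wz": 0},{"jaw": -1,"tx": 0,"ty": 0,"tz": 0,"wx": 0,"wy": 0,"wz": 0}]'

```text
clock: 18.42
tcp_pos: [0.5534, -0.0706, 0.275]
orientation: [0.002, 0.423, 0.906, -0.002]
wrist_force: [-1.7, -6.0, 9.1]
finger_gap: 0.0158
```

```bash
python3 -c "
from h import *
delta([.5455,-.1164,.275])
t=eyes.read_camera('top')
a=cv2.resize(t[180:230,320:400],None,fx=8,fy=8,interpolation=cv2.INTER_CUBIC)
cv2.imwrite('pics/z6a.png',a)
"
```

```text
clk 18.425 tcp [ 0.5534 -0.0706  0.275 ] F [-1.71 -6.01  9.12] T [-1.397  0.467 -0.069] gap 0.0158
yawx 129.9 tool z [ 0.0019 -0.0048 -1.    ] delta cm (tool) [-3.01 -3.54  0.02]
```

View pics/z6a.png

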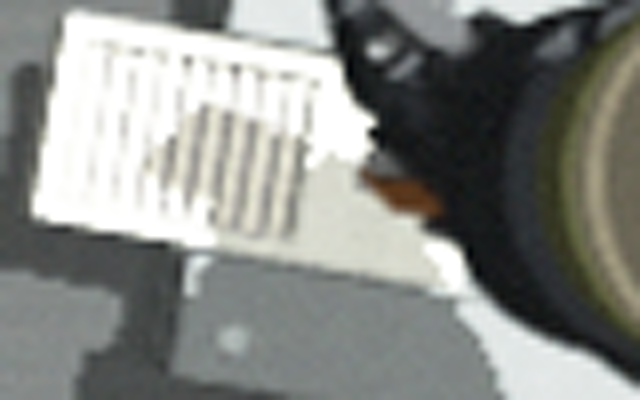

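```bash
python3 -c "
from h import *
for p,q in(((66,12),(.5916,-.0299)),((32,218),(.5339,-.0202))):
    w=onz('top',((p[0]+.5)/8-.5+320,(p[1]+.5)/8-.5+180),.062)[:2];print(w,(w-q)@[.174,.985])
"
```

```text
[0.59878771 0.01345006] 0.043950467138502966
[0.54227864 0.02346647] 0.044469357459887615
```

Emit:
carry_out --motion '[{"jaw": -1,"tx": 0,"ty": 0,"tz": -0.2,"wx": 0,"wy": 0,"wz": 0},{"jaw": -1,"tx": 0,"ty": 0,"tz": -0.2,"wx": 0,"wy": 0,"wz": 0},{"jaw": -1,"tx": 0,"ty": 0,"tz": -0.3,"wx": 0,"wy": 0,"wz": 0},{"jaw": -1,"tx": -0.06,"ty": -0.08,"tz": -0.3,"wx": 0,"wy": 0,"wz": 0},{"jaw": -1,"tx": -0.06,"ty": -0.08,"tz": -0.4,"wx": 0,"wy": 0,"wz": 0},{"jaw": -1,"tx": 0,"ty": 0,"tz": -1.5,"wx": 0,"wy": 0,"wz": 0},{"jaw": -1,"tx": 0,"ty": 0,"tz": -3,"wx": 0,"wy": 0,"wz": 0},{"jaw": -1,"tx": 0,"ty": 0,"tz": -4,"wx": 0,"wy": 0,"wz": 0},{"jaw": -1,"tx": 0,"ty": 0,"tz": -3,"wx": 0,"wy": 0,"wz": 0},{"jaw": -1,"tx": 0,"ty": 0,"tz": 0,"wx": 0,"wy": 0,"wz": 0},{"jaw": -1,"tx": 0,"ty": 0,"tz": 0,"wx": 0,"wy": 0,"wz": 0}]'

```text
clock: 19.85
tcp_pos: [0.5521, -0.0711, 0.4023]
orientation: [-0.0, 0.423, 0.906, -0.0]
wrist_force: [-0.3, -0.4, -0.7]
finger_gap: 0.0155
```

```bash
python3 -c "
from h import *
delta([.4976,.185,.403])
s=eyes.read_camera('scene');t=eyes.read_camera('top')
a=cv2.resize(t[180:230,320:400],None,fx=8,fy=8,interpolation=cv2.INTER_CUBIC)
cv2.imwrite('pics/z7a.png',a)
cv2.imwrite('pics/z7b.png',cv2.resize(s[30:172,60:210],None,fx=4,fy=4,interpolation=cv2.INTER_CUBIC))
"
```

```text
clk 19.85 tcp [ 0.5521 -0.0711  0.4023] F [-0.26 -0.39 -0.74] T [ 0.021  0.    -0.017] gap 0.0155
yawx 129.97 tool z [-7.e-04  2.e-04 -1.e+00] delta cm (tool) [23.13 12.27 -0.07]
```

View pics/z7a.png

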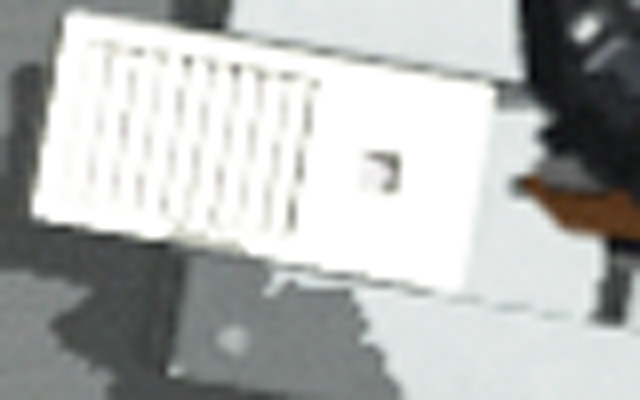

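View pics/z7b.png

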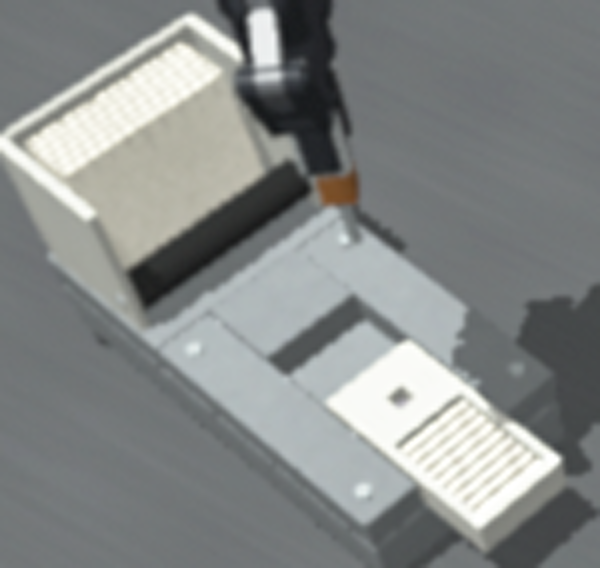

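Emit:
carry_out --motion '[{"jaw": -1,"tx": 2.5,"ty": 1.3,"tz": 0,"wx": 0,"wy": 0,"wz": 0},{"jaw": -1,"tx": 3.5,"ty": 1.9,"tz": 0,"wx": 0,"wy": 0,"wz": 0},{"jaw": -1,"tx": 3.5,"ty": 1.9,"tz": 0,"wx": 0,"wy": 0,"wz": 0},{"jaw": -1,"tx": 3.5,"ty": 1.9,"tz": 0,"wx": 0,"wy": 0,"wz": 0},{"jaw": -1,"tx": 3.5,"ty": 1.9,"tz": 0,"wx": 0,"wy": 0,"wz": 0},{"jaw": -1,"tx": 3.5,"ty": 1.9,"tz": 0,"wx": 0,"wy": 0,"wz": 0},{"jaw": -1,"tx": 3.1,"ty": 1.4,"tz": 0,"wx": 0,"wy": 0,"wz": 0},{"jaw": -1,"tx": 0,"ty": 0,"tz": 3,"wx": 0,"wy": 0,"wz": 0},{"jaw": -1,"tx": 0,"ty": 0,"tz": 3,"wx": 0,"wy": 0,"wz": 0},{"jaw": -1,"tx": 0,"ty": 0,"tz": 3,"wx": 0,"wy": 0,"wz": 0},{"jaw": -1,"tx": 0,"ty": 0,"tz": 0,"wx": 0,"wy": 0,"wz": 0},{"jaw": -1,"tx": 0,"ty": 0,"tz": 0,"wx": 0,"wy": 0,"wz": 0}]'

```text
clock: 21.45
tcp_pos: [0.4976, 0.1842, 0.313]
orientation: [-0.0, 0.423, 0.906, -0.0]
wrist_force: [0.1, 0.2, -0.1]
finger_gap: 0.0151
```

```bash
python3 -c "
from h import *
delta([.4975,.1852,.263])
s=eyes.read_camera('scene');t=eyes.read_camera('top')
p=get_state()['tcp_pos']
for d in(.198,.22,.23):print(d,np.round(proj('scene',p-[0,0,d]),1),np.round(proj('top',p-[0,0,d]),1))
print(proj('scene',[.4973,.1852,.065]),proj('top',[.4973,.1852,.065]))
a=cv2.resize(t[205:250,225:285],None,fx=10,fy=10,interpolation=cv2.INTER_CUBIC)
b=cv2.resize(s[130:180,255:310],None,fx=10,fy=10,interpolation=cv2.INTER_CUBIC)
cv2.imwrite('pics/z8a.png',a);cv2.imwrite('pics/z8b.png',b)
"
```

```text
clk 21.45 tcp [0.4976 0.1842 0.313 ] F [ 0.06  0.18 -0.06] T [ 0.032 -0.039  0.01 ] gap 0.0151
yawx 129.97 tool z [-2.e-04 -1.e-04 -1.e+00] delta cm (tool) [0.09 0.05 5.  ]
0.198 [281.8 148.2] [249.4 229.3]
0.22 [281.3 155. ] [249.9 228.4]
0.23 [281.1 158. ] [250.1 228. ]
(np.float64(281.287946969544), np.float64(163.41224414428896)) (np.float64(250.00055948967596), np.float64(227.68670506270303))
```

View pics/z8a.png

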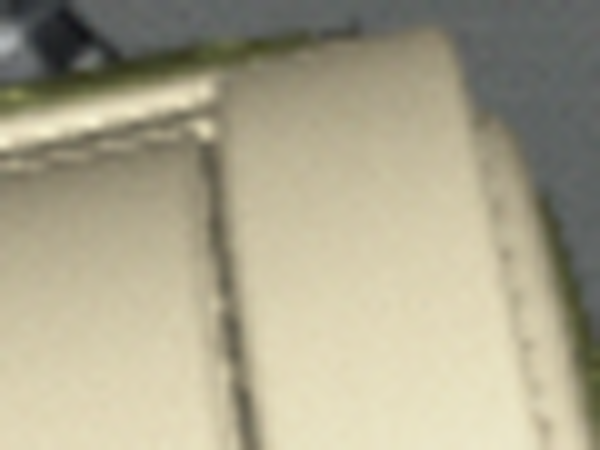

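View pics/z8b.png

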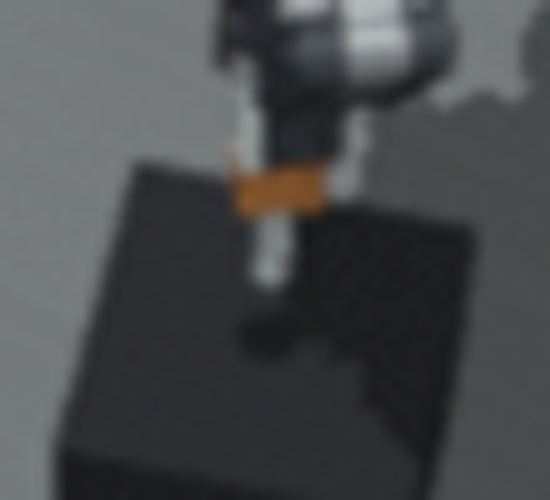

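Emit:
carry_out --motion '[{"jaw": -1,"tx": 0.08,"ty": 0.05,"tz": 0.8,"wx": 0,"wy": 0,"wz": 0},{"jaw": -1,"tx": 0,"ty": 0,"tz": 0.7,"wx": 0,"wy": 0,"wz": 0},{"jaw": -1,"tx": 0,"ty": 0,"tz": 0.3,"wx": 0,"wy": 0,"wz": 0},{"jaw": -1,"tx": 0,"ty": 0,"tz": 0.2,"wx": 0,"wy": 0,"wz": 0},{"jaw": -1,"tx": 0,"ty": 0,"tz": 0.2,"wx": 0,"wy": 0,"wz": 0},{"jaw": -1,"tx": 0,"ty": 0,"tz": 0,"wx": 0,"wy": 0,"wz": 0}]'

```text
clock: 22.3
tcp_pos: [0.4974, 0.1851, 0.2906]
orientation: [-0.0, 0.423, 0.906, -0.0]
wrist_force: [-0.6, -0.4, -0.7]
finger_gap: 0.0153
```

```bash
python3 -c "
from h import *
delta([.4975,.1852,.263])
s=eyes.read_camera('scene')
b=cv2.resize(s[130:180,255:310],None,fx=10,fy=10,interpolation=cv2.INTER_CUBIC)
cv2.imwrite('pics/z9b.png',b)
"
```

```text
clk 22.3 tcp [0.4974 0.1851 0.2906] F [-0.62 -0.43 -0.68] T [-0.033 -0.001 -0.051] gap 0.0153
yawx 129.97 tool z [-2.e-04 -1.e-04 -1.e+00] delta cm (tool) [-0.    0.02  2.76]
```

View pics/z9b.png

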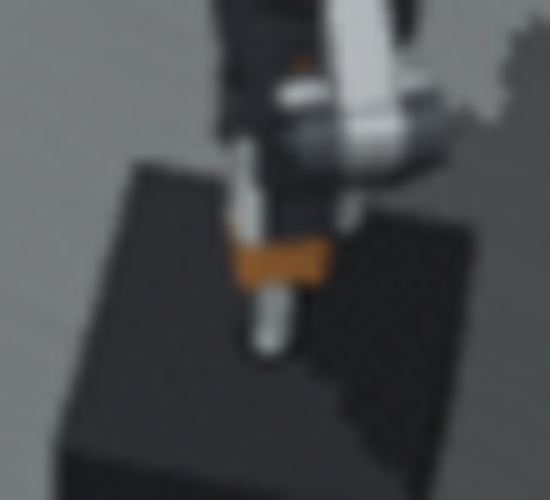

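Emit:
carry_out --motion '[{"jaw": -1,"tx": 0,"ty": 0,"tz": 0.2,"wx": 0,"wy": 0,"wz": 0},{"jaw": -1,"tx": 0,"ty": 0,"tz": 0.2,"wx": 0,"wy": 0,"wz": 0},{"jaw": -1,"tx": 0,"ty": 0,"tz": 0,"wx": 0,"wy": 0,"wz": 0}]'

```text
clock: 22.72
tcp_pos: [0.4973, 0.1851, 0.2864]
orientation: [-0.0, 0.423, 0.906, -0.0]
wrist_force: [0.1, 0.6, -0.8]
finger_gap: 0.0153
```

Emit:
carry_out --motion '[{"jaw": -1,"tx": 0,"ty": 0,"tz": 0.3,"wx": 0,"wy": 0,"wz": 0},{"jaw": -1,"tx": 0,"ty": 0,"tz": 0.3,"wx": 0,"wy": 0,"wz": 0},{"jaw": -1,"tx": 0,"ty": 0,"tz": 0,"wx": 0,"wy": 0,"wz": 0}]'

```text
clock: 23.1
tcp_pos: [0.4972, 0.1851, 0.2803]
orientation: [-0.0, 0.423, 0.906, -0.0]
wrist_force: [0.4, 0.4, -0.4]
finger_gap: 0.0155
```

The pin is in the hole with no contact force. I'll continue down until it seats at a TCP height of about 0.263.

Emit:
carry_out --motion '[{"jaw": -1,"tx": 0,"ty": 0,"tz": 0.5,"wx": 0,"wy": 0,"wz": 0},{"jaw": -1,"tx": 0,"ty": 0,"tz": 0.5,"wx": 0,"wy": 0,"wz": 0},{"jaw": -1,"tx": 0,"ty": 0,"tz": 0.3,"wx": 0,"wy": 0,"wz": 0},{"jaw": -1,"tx": 0,"ty": 0,"tz": 0.2,"wx": 0,"wy": 0,"wz": 0},{"jaw": -1,"tx": 0,"ty": 0,"tz": 0,"wx": 0,"wy": 0,"wz": 0},{"jaw": -1,"tx": 0,"ty": 0,"tz": 0,"wx": 0,"wy": 0,"wz": 0}]'

```text
clock: 23.85
tcp_pos: [0.4974, 0.1851, 0.2657]
orientation: [0.0, 0.423, 0.906, 0.0]
wrist_force: [0.5, -0.1, -0.7]
finger_gap: 0.015
```

Emit:
carry_out --motion '[{"jaw": -1,"tx": 0,"ty": 0,"tz": 0.1,"wx": 0,"wy": 0,"wz": 0},{"jaw": -1,"tx": 0,"ty": 0,"tz": 0,"wx": 0,"wy": 0,"wz": 0},{"jaw": -1,"tx": 0,"ty": 0,"tz": 0,"wx": 0,"wy": 0,"wz": 0}]'

```text
clock: 24.22
tcp_pos: [0.4974, 0.1851, 0.2647]
orientation: [0.0, 0.423, 0.906, -0.0]
wrist_force: [-0.0, -0.5, -0.5]
finger_gap: 0.0155
```

Emit:
carry_out --motion '[{"jaw": -1,"tx": 0,"ty": 0,"tz": 0.1,"wx": 0,"wy": 0,"wz": 0},{"jaw": -1,"tx": 0,"ty": 0,"tz": 0.05,"wx": 0,"wy": 0,"wz": 0},{"jaw": -1,"tx": 0,"ty": 0,"tz": 0,"wx": 0,"wy": 0,"wz": 0},{"jaw": -1,"tx": 0,"ty": 0,"tz": 0,"wx": 0,"wy": 0,"wz": 0}]'

```text
clock: 24.72
tcp_pos: [0.4974, 0.1851, 0.2632]
orientation: [0.0, 0.423, 0.906, -0.0]
wrist_force: [0.1, 0.4, -1.1]
finger_gap: 0.0152
```

Emit:
carry_out --motion '[{"jaw": -1,"tx": 0,"ty": 0,"tz": 0.1,"wx": 0,"wy": 0,"wz": 0},{"jaw": -1,"tx": 0,"ty": 0,"tz": 0,"wx": 0,"wy": 0,"wz": 0},{"jaw": -1,"tx": 0,"ty": 0,"tz": 0,"wx": 0,"wy": 0,"wz": 0}]'

```text
clock: 25.1
tcp_pos: [0.4974, 0.1851, 0.263]
orientation: [0.0, 0.423, 0.906, 0.0]
wrist_force: [-1.8, -0.7, 5.9]
finger_gap: 0.015
```

Emit:
carry_out --motion '[{"jaw": -1,"tx": 0,"ty": 0,"tz": 0.05,"wx": 0,"wy": 0,"wz": 0},{"jaw": -1,"tx": 0,"ty": 0,"tz": 0,"wx": 0,"wy": 0,"wz": 0},{"jaw": -1,"tx": 0,"ty": 0,"tz": 0,"wx": 0,"wy": 0,"wz": 0}]'

```text
clock: 25.48
tcp_pos: [0.4973, 0.1851, 0.263]
orientation: [0.0, 0.423, 0.906, 0.0]
wrist_force: [-2.5, -0.8, 8.0]
finger_gap: 0.0151
```

Emit:
carry_out --motion '[{"jaw": -0.5,"tx": 0,"ty": 0,"tz": 0,"wx": 0,"wy": 0,"wz": 0},{"jaw": 0,"tx": 0,"ty": 0,"tz": 0,"wx": 0,"wy": 0,"wz": 0},{"jaw": 0.6,"tx": 0,"ty": 0,"tz": 0,"wx": 0,"wy": 0,"wz": 0},{"jaw": 0.6,"tx": 0,"ty": 0,"tz": 0,"wx": 0,"wy": 0,"wz": 0},{"jaw": 0.6,"tx": 0,"ty": 0,"tz": 0,"wx": 0,"wy": 0,"wz": 0},{"jaw": 0.6,"tx": 0,"ty": 0,"tz": -1,"wx": 0,"wy": 0,"wz": 0},{"jaw": 0.6,"tx": 0,"ty": 0,"tz": -3,"wx": 0,"wy": 0,"wz": 0},{"jaw": 0.6,"tx": 0,"ty": 0,"tz": -4,"wx": 0,"wy": 0,"wz": 0},{"jaw": 0.6,"tx": 0,"ty": 0,"tz": -4,"wx": 0,"wy": 0,"wz": 0},{"jaw": 0.6,"tx": -3,"ty": -3,"tz": -2,"wx": 0,"wy": 0,"wz": 0},{"jaw": 0.6,"tx": -5,"ty": -3,"tz": 0,"wx": 0,"wy": 0,"wz": 0},{"jaw": 0.6,"tx": -5,"ty": -3,"tz": 0,"wx": 0,"wy": 0,"wz": 0},{"jaw": 0.6,"tx": -2,"ty": -2,"tz": 0,"wx": 0,"wy": 0,"wz": 0},{"jaw": 0.6,"tx": 0,"ty": 0,"tz": 0,"wx": 0,"wy": 0,"wz": 0},{"jaw": 0.6,"tx": 0,"ty": 0,"tz": 0,"wx": 0,"wy": 0,"wz": 0}]'

```text
clock: 27.35
tcp_pos: [0.5094, -0.0001, 0.4021]
orientation: [0.0, 0.423, 0.906, 0.0]
wrist_force: [-0.2, 0.3, 0.0]
finger_gap: 0.0681
```

```bash
python3 -c "
from h import *
delta([.4975,.1852,.263])
s=eyes.read_camera('scene');t=eyes.read_camera('top')
cv2.imwrite('pics/s10.png',s);cv2.imwrite('pics/t10.png',t)
"
```

```text
clk 27.35 tcp [ 5.094e-01 -1.000e-04  4.021e-01] F [-0.2   0.29  0.02] T [ 0.058 -0.002  0.021] gap 0.0681
yawx 129.97 tool z [ 5.e-04  3.e-04 -1.e+00] delta cm (tool) [14.96 10.99 13.91]
```

View pics/s10.png

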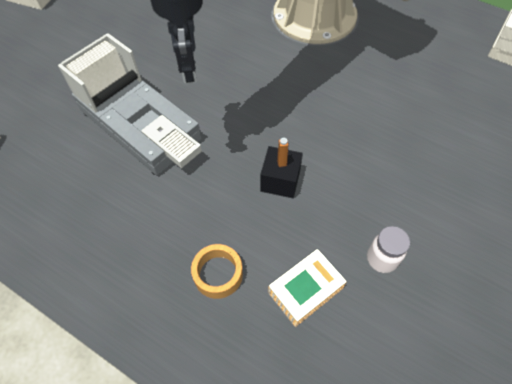

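View pics/t10.png

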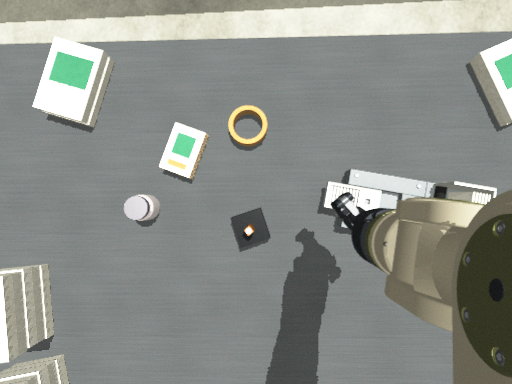

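The tool stands upright in its stand as at the start (scene 283,152), and the slide is still out (outer end near (200,150)). The bystanders are in place and the arm is clear, so I'm handing in.

```bash
python3 -c "
from h import *
a=cv2.imread('pics/s10.png');z=cv2.imread('pics/z7b.png')
b=cv2.resize(a[30:172,60:210],None,fx=4,fy=4,interpolation=cv2.INTER_CUBIC)
print('slide area diff',cv2.absdiff(b,z)[440:560,420:580].mean())
for p in[(562,462),(487,551)]:
    pass
print(env.hand_in())"
```

```text
slide area diff 1.5252430555555556
the job is handed in; nothing more can be done
None
```

The job is done and handed in at about 27 s of the 67 s allowed; handing in gives no verdict.

- **Press and push:** I took the pin tool from its stand and pressed the button to about 5.5 mm down, at roughly 10 N. I then pushed the slide along the feeder's +y until it met its hard stop. The highest wrist readings I took were about 10 N down and 6 N sideways.
- **Slide:** With the pin still against the stop, the top view put the slide about 44 mm out. The same corners showed in the same place after the pin was lifted off. The last scene picture, compared with the one taken after lifting, shows no change there.
- **Tool:** The pin went back into the hole without contact on the way. The handle seated on the block at the same height as when I gripped it (TCP 0.263 m). The last pictures show it upright.
- **Surroundings:** The bystanders look unmoved and the arm stood clear at hand-in.

My first two move calls were refused because rows need all seven keys; nothing moved. I judged the button springing up only from the slide staying out, as it is too small to see clearly. The force between pin and feeder was seen only through wrist readings at the end of each call.

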